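# Scrape the hardened resin off the tilted microscopy tray

## Robot

A 7-joint arm with a two-finger parallel gripper is mounted at the origin on the work surface. World frame = base frame: x ahead of the robot, y to its left, z up, the work surface at z = 0. Lengths are in m, angles in degrees, forces in N, time in s.
With the tool pointing down it reaches from about 0.425 to 0.875 m from the base axis. Payload 4.7 kg.
Tool frame: the origin (TCP) lies at the very end of the fingers, on their centre line; the grasp point (between the pads) lies 19 mm behind it; z points along the fingers, y is the line along which they close (so a half turn about z gives the same grasp; the last joint's range is limited). The gripper opens to 87 mm and grips with 3 to 60 N. Pads are 19 mm wide; open, the fingers measure 117 mm over their backs; the gripper's body (75 mm by 190 mm) begins 51 mm behind the grasp point.
Start: joints at [-66.572, 18.392, -4.016, 83.108, 1.295, 78.541, -3.26], TCP at [0.25, 0.6, 0.223] pointing down, gripper open.
Joint ranges: [-163.93, 163.93], [-17.29, 119.83], [-79.2, 71.16], [3.27, 140.29], [-89.18, 269.18], [5.43, 117.66], [-154.24, 154.24]. Speed limits (degrees/s): [147.25, 147.25, 180, 180, 180, 180, 180].

## Interface

Orientations are given as [roll, pitch, yaw] about the fixed x, y, z axes, in that order (R = Rz(yaw) Ry(pitch) Rx(roll)).
In Python, from cell import get_obs, read_camera, sign_off, silhouettes gives the robot as it stands.
- The arm moves only by the tool play_rows, never from a script. Its argument "steps" is a list that holds one entry, the list of rows, each a list of 7 numbers: the shift along the tool's x, y, z in m, then the turn, a rotation vector about the tool's x, y, z in rad, then the finger opening in m, from 0 to 0.087. A call has 1 to 12 rows; each row shifts and turns the commanded pose from where the row before left it, along the tool's axes as they then stand; what a row does not reach is not made up. A row lasts 1/10 s, in which the tool goes at most 50 mm and 8.59 degrees, less where a joint would pass 70% of its speed; a pose out of reach is approached as far as the arm can. A call is refused whole if a number of a shift passes 0.05 or a number of a turn 0.15, either way. A call with a gripper value outside its range is refused whole. The fingers move at their own pace and stop on an object; "force" is the grip in N (left out, the last holds). Time passes only in rows, so rows that do not move let the fingers close. It gives the time, the measured TCP pose, the force, the opening and the grip force at its end, in the units of the state.
- get_obs(): the state, without advancing time (a new reading comes with each control period).
- read_camera(name): name is "scene" or "top" or "wrist"; returns a dict with "frame" (420x560x3 uint8, red, green, blue), "intrinsics" (3x3 intrinsics, pixels), "view" (4x4, takes a point from world to camera coordinates). Camera axes: x right, y up, looking along -z (the intrinsics and any distortion apply to the point x, -y, -z); pixel columns grow to the right and rows downward; lengths in m; the calibration is good to about 2 mm. A picture is of the moment at which its call begins. There is no depth.
- sign_off(): hands the job in; it is judged then, once.
Trained networks look in the newest picture that a camera, given by its name, has taken for a name from the list of things; names that differ only in an ending like _2 or _b are one class to them, and where a whole thing is asked for, a point or a joint stands for the part that bears it (a point fixed in the world has none). Each returns a list of dicts, best first, with "p" (0 to 1); they miss things now and then, are a little off and sometimes report something else, mostly with a low value. They report only what shows in the picture. A call takes as long as a camera call. They do not tell look-alikes from the thing itself.
- silhouettes(camera, name): "pixels" (420x560 bool, what is visible of it) and "extent" ([left, top, right, bottom] in pixels, round what is visible of it).
The state is a dict: "time_s": time; "qpos": joint angles; "joint_velocities": joint speeds; "effort": joint torques, N m; "tool_pos": TCP position; "tool_rot": TCP orientation; "force": force on the tool from outside, world axes, zero at the start; "wrist_torque": the same for the moment, N m; "grip_width": finger opening in m; "grasp_force": force on a finger pad.
Only numpy, scipy, OpenCV 4.12 (cv2) and the standard library are available. Lean on these libraries where they do the work, as an engineer would, in place of code of your own. Each camera call takes 0.05 s, during which the arm holds its last target. There are 200 camera calls.

## Task

Pick up the wide-bladed bench scraper and use it to sweep both hardened resin lumps down the tilted steel tray, over its open lower lip and into the waste cup below; do not touch the lumps with the fingers. Then lower the scraper onto the bench, standing on its blade and foot as it was, and let go.

Things in the scene. Friction and masses are not known exactly. Their poses are not given: they have to be found in the camera images.
- scraper_grip (a point): Metal scraper standing like a small bridge; this is the middle of its level handle bar (140 long, 16 wide, 14 mm thick), 44 mm above the bench, its balance point. x: along the bar from blade to foot; z up. Blade (62 mm wide, 4 thick, across the bar) at x = -62, foot (30 wide, 8 thick) at x = +62, both reach 44 mm below. 0.12 kg. The like tool with a 20 mm blade is wrong.
- cup_mouth (a point): Mouth centre of the white waste cup (104 mm inside, rim 78 mm up, 66 deep), fixed to the tray's stand. Axes are the tray floor's: x down the slope (15 degrees, so yaw = sweeping direction), y across. The tray's open lower lip has its middle 18 mm back horizontally from this point and 13 mm higher; from there the floor rises back at 15 degrees.
- lump_a_mid (a point): Middle of an amber resin lump, 24 x 18 mm, 12 high, 12 g, held by friction in the upper half of the tilted tray, no part over 133 mm up the slope from the lip. The fixed steel tray's floor is 175 mm long down the slope, 84 mm wide inside; walls 14 mm high at both sides and the upper end, lower end open.
- lump_b_mid (a point): Middle of the second amber resin lump of the same size, on the same tray floor, 40 to 60 mm up the slope from the lip.
There are look-alikes about, which are no part of the job. What is shaped like the part that bears scraper_grip but blue or green is not meant.

How it is judged:
By the outcome, as a careful person would: the job done as asked, in the order asked, and still so for the second after the job is handed in, with the robot touching nothing.
It also fails if it takes over 54 s, if anything falls off the work surface, if the arm or the gripper's body presses on something with over 40 N, if the wrist force passes 120 N, or if a joint passes its speed limit or range.

## Working session

There is one attempt and no reset: what is moved stays moved. The work goes in short steps, Python scripts to look and compute and a tool call to move; the robot and the scene stay as the last step left them, time stands still between calls to the robot, and variables do not carry over. Pictures are saved under pics/ and viewed, at most 10 in all, crops included, and the job is handed in when it is done.

Besides the shell and the picture viewer there is one more tool, called as a command line: name --argument value ..., lists and objects as JSON in quotes. play_rows: Moves the arm, as the interface text tells. Its arguments: {"type":"object","properties":{"steps":{"type":"array","items":{"type":"array","items":{"type":"array","items":{"type":"number"}}}},"force":{"type":"number"}},"required":["steps"]}

```bash
mkdir -p pics
python3 - <<'E'
from cell import *
import cv2,numpy as np
for c in("top","scene"):
    r=read_camera(c); cv2.imwrite(f"pics/{c}0.png",r["frame"][:,:,::-1]); np.savez(f"{c}0.npz",**r)
    print(c,r["intrinsics"].tolist(),r["view"].round(4).tolist(), [k for k in r])
    for n in("scraper_grip","cup_mouth","lump_a_mid"):
        for s in silhouettes(c,n): 
            m=s["pixels"]; ys,xs=np.nonzero(m); print(n,round(s["p"],2),s["extent"],len(xs),xs.mean().round(1),ys.mean().round(1), r["frame"][m].mean(0).round())
o=get_obs();print(o)
E
```

```text
top [[497.94299198816213, 0.0, 277.5222218471814], [0.0, 497.94299198816213, 209.7877886059903], [0.0, 0.0, 1.0]] [[0.0144, -0.9997, -0.022, -0.1917], [0.993, 0.0117, 0.1175, -0.4742], [-0.1172, -0.0235, 0.9928, -1.1051], [0.0, 0.0, 0.0, 1.0]] ['frame', 'intrinsics', 'view']
scraper_grip 0.71 [424.9, 220.3, 493.5, 270.5] 722 461.0 245.7 [ 40.  69. 127.]
scraper_grip 0.67 [313.3, 211.5, 369.7, 236.2] 546 339.9 220.9 [188. 188. 172.]
scraper_grip 0.65 [253.2, 148.5, 287.0, 209.8] 575 267.0 175.2 [ 49. 118.  59.]
scraper_grip 0.62 [342.2, 263.9, 402.6, 308.2] 585 371.4 284.0 [ 44.  77. 142.]
cup_mouth 0.6 [82.5, 120.0, 221.1, 201.7] 6815 152.0 162.2 [146. 142. 135.]
scene [[526.9434970169672, 0.0, 285.32915219816414], [0.0, 526.9434970169672, 206.35551127084454], [0.0, 0.0, 1.0]] [[0.8647, 0.5022, 0.01, -0.3042], [-0.3736, 0.6296, 0.6812, 0.2393], [0.3357, -0.5928, 0.732, -1.6443], [0.0, 0.0, 0.0, 1.0]] ['frame', 'intrinsics', 'view']
scraper_grip 0.7 [180.2, 222.8, 206.4, 278.5] 658 190.0 248.1 [ 30.  67. 133.]
scraper_grip 0.7 [297.4, 204.4, 347.5, 247.2] 604 320.8 223.2 [ 33. 110.  4
[... 333 characters left out ...]
, 'qpos': array([-66.57360932,  18.39878007,  -4.01599098,  83.11592316,
         1.29694731,  78.54033702,  -3.26063965]), 'joint_velocities': array([ 0.07061255,  0.00072803, -0.06365279, -0.06796294, -0.04088799,
        0.05226404,  0.0244909 ]), 'effort': array([ 7.80232062e-05, -4.90455008e+01, -4.02472923e-01, -3.12292564e+01,
       -6.37370045e-02,  3.62209836e-02,  6.14072428e-05]), 'tool_pos': array([0.25000898, 0.59994541, 0.22243529]), 'tool_rot': array([-1.79990214e+02,  4.97956146e-03,  1.57382235e+02]), 'force': array([ 0.06394213, -0.48936999, -0.33596634]), 'wrist_torque': array([ 0.01076336, -0.04801808,  0.02607029]), 'grasp_force': 0.0, 'grip_width': 0.08691692940661583}
```

View pics/top0.png

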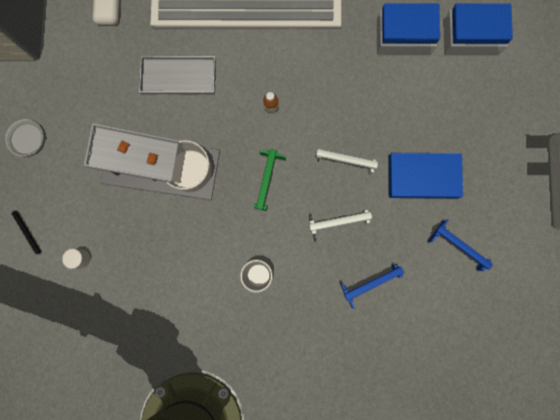

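View pics/scene0.png

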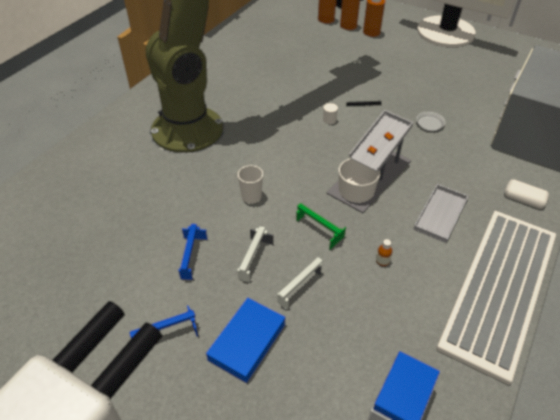

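```bash
cat > h.py <<'E'
import numpy as np,cv2
from cell import *
def ray(r,px):
    K=r["intrinsics"];V=r["view"];u,v=px
    d=np.array([(u-K[0,2])/K[0,0],-(v-K[1,2])/K[1,1],-1]);R=V[:3,:3]
    return -R.T@V[:3,3],R.T@d
def atz(r,px,z):
    o,d=ray(r,px);return o+d*(z-o[2])/d[2]
def proj(r,P):
    P=np.atleast_2d(P);K=r["intrinsics"];V=r["view"];c=P@V[:3,:3].T+V[:3,3]
    return np.c_[K[0,0]*c[:,0]/-c[:,2]+K[0,2],K[1,1]*c[:,1]/c[:,2]+K[1,2]]
E
python3 - <<'E'
from h import *
t=np.load("top0.npz")
for n,p,z in(("blade",(312.5,222.5),.044),("foot",(368.5,215.5),.044),("cup",(188,163),.078)):print(n,atz(t,p,z).round(4))
f=t["frame"][:,:,::-1];s=np.load("scene0.npz")["frame"][:,:,::-1]
a=cv2.resize(f[135:250,295:395],None,fx=4,fy=4,interpolation=2)[:460];b=cv2.resize(f[110:210,75:225],(400,267));c=cv2.resize(s[220:310,220:340],(400,193+0))
o=np.zeros((460,800,3),np.uint8);o[:,:400]=a;o[:267,400:]=b;o[267:460,400:]=c;cv2.imwrite("pics/z.png",o)
E
```

```text
blade [ 0.447  -0.2641  0.044 ]
foot [ 0.4642 -0.3883  0.044 ]
cup [0.5718 0.0117 0.078 ]
```

View pics/z.png

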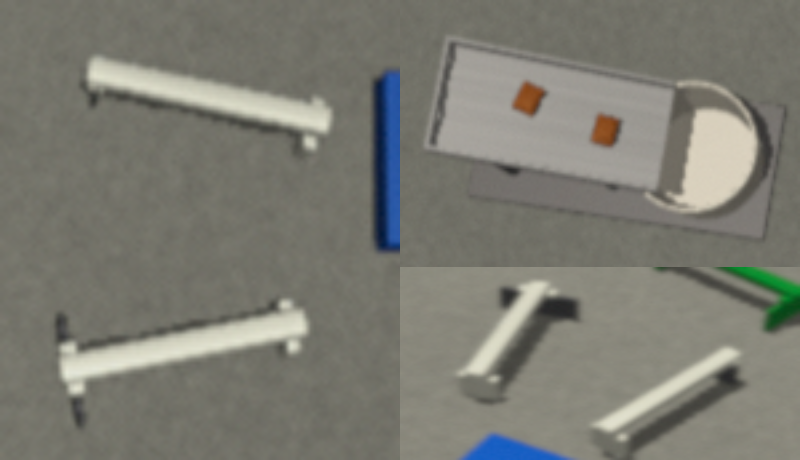

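Run:
```python
from h import *
for c in("top","scene"):
    r=np.load(c+"0.npz")
    print(c,proj(r,[[0,0,0],[.25,.6,.223],[.25,-.6,.223],[.6,-.25,.223],[.5,0,0],[0,.5,0]]).round(0).tolist(), ray(r,(0,0))[0].round(3))
t=np.load("top0.npz");s=np.load("scene0.npz")
print(atz(t,(528,155),.22),atz(s,(135,330),.22))
w=read_camera("wrist");np.savez("wrist0.npz",**w);print(ray(w,(280,210)),get_obs()["tool_pos"]);cv2.imwrite("pics/w0.png",w["frame"][:,:,::-1])
```

```text
top [[191.0, 423.0], [-148.0, 313.0], [503.0, 324.0], [310.0, 134.0], [199.0, 200.0], [-31.0, 419.0]] [ 0.344 -0.212  1.149]
scene [[188.0, 130.0], [350.0, 3.0], [89.0, 247.0], [328.0, 202.0], [331.0, 188.0], [271.0, 56.0]] [ 0.904 -0.973  1.044]
[ 0.56316755 -0.66001132  0.22      ] [ 0.44896814 -0.6947329   0.22      ]
(array([0.17726699, 0.63079267, 0.38384551]), array([ 0.25586821, -0.09071925, -0.96267442])) [0.25003184 0.59997742 0.22249403]
```

View pics/w0.png

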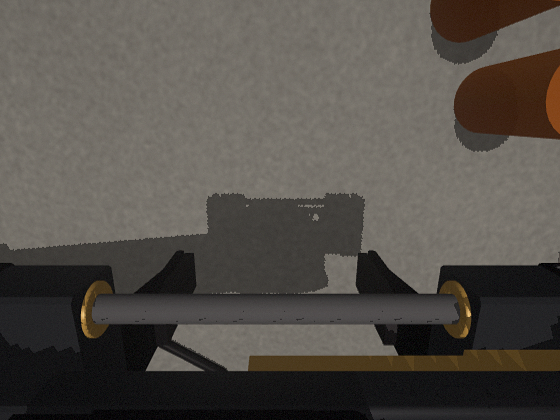

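Run:
```python
from h import *
t=np.load("top0.npz");s=np.load("scene0.npz")
u=atz(t,(88.85,145.05),.150);l=atz(t,(175,161.7),.1045);d=l-u
print("tray",u,l,np.linalg.norm(d[:2]),175*np.cos(np.radians(15)),np.degrees(np.arctan2(d[1],d[0])))
b=atz(t,(310.5,226.7),.051);f=atz(t,(371.7,215.2),.051);print("scr",b,f,np.linalg.norm(f-b),(b+f)/2,np.degrees(np.arctan2(*(f-b)[1::-1])))
# tray pic from wrist: desired cam above tray; tool-cam offset
w=np.load("wrist0.npz");from scipy.spatial.transform import Rotation as R
o=get_obs();T=R.from_euler('xyz',o["tool_rot"],degrees=True).as_matrix()
print(T.T@(ray(w,(280,210))[0]-o["tool_pos"]),T.T@ray(w,(280,210))[1],o["tool_rot"])
for r in(t,s):
    h=cv2.cvtColor(r["frame"],cv2.COLOR_RGB2HSV);m=cv2.inRange(h,(3,110,60),(18,255,255));n,_,st,c=cv2.connectedComponentsWithStats(m)
    print([(st[i,4],c[i].round(1).tolist()) for i in range(1,n) if st[i,4]>15])
```

```text
tray [0.59231169 0.20404442 0.15      ] [0.56874108 0.034293   0.1045    ] 0.1713800399534022 169.03701960058694 -97.90518453257116
scr [ 0.43698979 -0.25940218  0.051     ] [ 0.46415424 -0.39419973  0.051     ] 0.1375074108259194 [ 0.45057202 -0.32680095  0.051     ] -78.60633340300389
[ 0.07901339  0.00044715 -0.16135454] [-0.27104081  0.0147324   0.96268396] [-1.79996648e+02  2.19745711e-03  1.57378851e+02]
[(np.int32(112), [270.5, 102.6]), (np.int32(85), [122.8, 146.5]), (np.int32(82), [151.6, 158.5])]
[(np.int32(2246), [139.2, 35.4]), (np.int32(671), [221.4, 10.9]), (np.int32(363), [326.5, 10.5]), (np.int32(480), [349.4, 13.9]), (np.int32(594), [373.3, 17.6]), (np.int32(40), [388.4, 135.8]), (np.int32(44), [371.6, 149.4]), (np.int32(124), [384.3, 251.6])]
```

play_rows --steps '[[[0,0,-0.0125,0,0,0.147,0.087],[0,0,-0.0125,0,0,0.147,0.087],[0,0,-0.0125,0,0,0.147,0.087],[0,0,-0.0125,0,0,0.147,0.087],[0,0,-0.0125,0,0,0.147,0.087],[0,0,-0.0125,0,0,0.147,0.087],[0,0,-0.0125,0,0,0.147,0.087],[0,0,-0.0125,0,0,0.147,0.087],[-0.03,0.018,0,0,0,0,0.087],[-0.0386,0.0232,0,0,0,0,0.087],[-0.0386,0.0232,0,0,0,0,0.087],[-0.0386,0.0232,0,0,0,0,0.087]]]'

```text
time_s: 1.65
tool_pos: [0.3383, 0.4527, 0.3227]
tool_rot: [180.0, -0.0, 90.0]
force: [1.2, 0.1, 0.3]
grip_width: 0.0869
grasp_force: 0.0
```

play_rows --steps '[[[-0.0386,0.0232,0,0,0,0,0.087],[-0.0386,0.0232,0,0,0,0,0.087],[-0.0386,0.0232,0,0,0,0,0.087],[-0.0386,0.0232,0,0,0,0,0.087],[-0.0386,0.0232,0,0,0,0,0.087],[-0.0386,0.0232,0,0,0,0,0.087],[-0.0386,0.0232,0,0,0,0,0.087],[-0.0386,0.0232,0,0,0,0,0.087],[-0.0386,0.0232,0,0,0,0,0.087],[-0.0386,0.0232,0,0,0,0,0.087],[0,0,0,0,0,0,0.087],[0,0,0,0,0,0,0.087]]]'

```text
time_s: 2.85
tool_pos: [0.5698, 0.067, 0.3225]
tool_rot: [-180.0, -0.0, 89.8]
force: [0.2, 0.8, -0.4]
grip_width: 0.0875
grasp_force: 0.0
```

Run:
```python
from h import *
o=get_obs();print(o["time_s"],o["tool_pos"],o["tool_rot"],o["qpos"])
r=read_camera("wrist");np.savez("wt.npz",**r);cv2.imwrite("pics/wt.png",r["frame"][:,:,::-1])
for n in("cup_mouth","lump_a_mid"):
  for s in silhouettes("wrist",n):
    ys,xs=np.nonzero(s["pixels"]);print(n,s["p"],s["extent"],xs.mean(),ys.mean())
```

```text
2.85 [0.56984552 0.06696032 0.32253395] [-1.79993034e+02 -6.02070378e-03  8.98268531e+01] [-37.84599719   7.6567918   32.08953069  86.03915913  -4.06961015
  87.47563714  -5.98012565]
cup_mouth 0.65 [230.7, 40.9, 350.3, 258.1] 284.6677776522427 143.20353632357924
lump_a_mid 0.85 [285.3, 106.0, 316.1, 132.4] 299.9628008752735 119.7527352297593
```

View pics/wt.png

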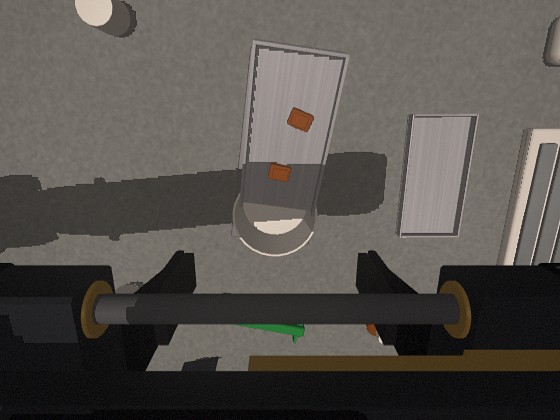

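Run:
```python
from h import *
r=np.load("wt.npz");t=np.load("top0.npz")
a,b=atz(r,(254,40),.150),atz(r,(349,53),.150);u=(a+b)/2
print("upper",a,b,u,np.linalg.norm(a-b),"yaw",np.degrees(np.arctan2(*(a-b)[1::-1])))
c=atz(r,(275,256),.078);print("rim low",c)
d=c-u;print(np.linalg.norm(d[:2]),"exp",.169+.002+.018+.0545,np.degrees(np.arctan2(d[1],d[0])))
from scipy.optimize import least_squares
th=np.radians(15)
def model(x,y,ps):
    e=np.array([np.cos(ps),np.sin(ps)]);n=np.array([-e[1],e[0]])
    f=lambda s,w,h:np.r_[np.array([x,y])-e*(s*np.cos(th)-h*np.sin(th))+n*w,.091+s*np.sin(th)+h*np.cos(th)]
    return f,e,n
obs=[(254,40),(349,53)]
def lp(q):
    f,e,n=model(*q)
    P=[f(.177,-.044,.014),f(.177,.044,.014)]
    cc=np.r_[np.array(q[:2])+e*(.018+.0545),.078]
    return np.array(P),cc
def res(q):
    P,cc=lp(q);A=proj(r,P);B=proj(t,P)
    return np.r_[(A-obs).ravel(),(proj(r,cc)-[(275,256)]).ravel()*[.3,1],(B-[(85.1,166.2),(92.6,123.9)]).ravel()*1.]
q=least_squares(res,[.569,.034,np.radians(-98)]);print(q.x,np.degrees(q.x[2]),q.fun.round(1))
f,e,n=model(*q.x);print("lip corner px",proj(r,[f(0,-.042,0),f(0,.042,0),f(0,.042,.014),f(0,-.042,.014)]).round())
# lumps in tray coords
for nm,rr,pp in(("w",r,[(300,119.7),(280,173)]),("t",t,[(122.8,146.5),(151.6,158.5)])):
  for p in pp:
    o,dd=ray(rr,p);N=f(0,0,1)-f(0,0,0);P=o+dd*(N@(f(0,0,.008)-o))/(N@dd)
    v=P-f(0,0,.008);print(nm,"s",-(v[:2]@e)/np.cos(th),"w",v[:2]@n)
im=r["frame"].copy()
```

```text
upper [0.5507903  0.21345856 0.15      ] [0.63794093 0.20245061 0.15      ] [0.59436561 0.20795459 0.15      ] 0.08784307877330463 yaw 172.8011209628428
rim low [ 0.56904808 -0.03098796  0.078     ]
0.24028008001074266 exp 0.2435 -96.04829744268145
[ 0.57441378  0.04116175 -1.68886315] -96.76473086616862 [-0.4  1.1 -0.1  0.3 -0.7 -0.1 -1.6 -1.3 -1.6 -0.3]
lip corner px [[245. 202.]
 [313. 210.]
 [314. 216.]
 [244. 208.]]
w s 0.1098912742019299 w 0.008973160141253161
w s 0.047645693565282164 w -0.0044967043775248254
t s 0.10760252471896499 w 0.009292763980341958
t s 0.045523860028153826 w -0.005456812165260474
```

play_rows --steps '[[[0,0,0,0,0,-0.1,0.087],[0,0,0,0,0,-0.1,0.087],[-0.036,-0.0195,0,0,0,0,0.087],[-0.036,-0.0195,0,0,0,0,0.087],[-0.036,-0.0195,0,0,0,0,0.087],[-0.036,-0.0195,0,0,0,0,0.087],[-0.036,-0.0195,0.016,0,0,0,0.087],[-0.036,-0.0195,0.016,0,0,0,0.087],[-0.036,-0.0195,0.016,0,0,0,0.087],[-0.036,-0.0195,0.016,0,0,0,0.087],[-0.036,-0.0195,0.016,0,0,0,0.087],[-0.036,-0.0195,0.016,0,0,0,0.087]]]'

```text
time_s: 4.2
tool_pos: [0.4505, -0.3229, 0.2262]
tool_rot: [179.9, -0.0, 101.7]
force: [0.8, 0.6, -0.8]
grip_width: 0.0869
grasp_force: 0.0
```

play_rows --steps '[[[0,0,0,0,0,0,0.087],[0,0,0,0,0,0,0.087]]]'

```text
time_s: 4.4
tool_pos: [0.4501, -0.3226, 0.2262]
tool_rot: [-180.0, -0.1, 101.4]
force: [-0.4, 0.8, -0.2]
grip_width: 0.0867
grasp_force: 0.0
```

Run:
```python
from h import *
o=get_obs();print(o["time_s"],o["tool_pos"],o["tool_rot"],o["qpos"])
r=read_camera("wrist");np.savez("ws.npz",**r);im=r["frame"][:,:,::-1].copy()
for s in silhouettes("wrist","scraper_grip"):
    m=s["pixels"];ys,xs=np.nonzero(m);print(s["p"],s["extent"],xs.mean(),ys.mean(),r["frame"][m].mean(0))
cv2.imwrite("pics/ws.png",im)
```

```text
4.4 [ 0.45008637 -0.32264536  0.22622962] [-1.79988368e+02 -5.99622860e-02  1.01448942e+02] [-13.00652184   8.27188704  50.79857377  98.21083321  -6.61043266
  76.67818719  50.48276615]
0.89 [206.2, 324.9, 249.0, 369.8] 227.82222222222222 352.6524444444444 [28.40355556 48.39822222 94.78577778]
0.85 [250.3, 125.4, 303.9, 257.8] 275.65884257385676 188.4957507082153 [117.68919466 114.05341967 106.73087819]
0.6 [331.2, 3.2, 479.0, 106.1] 412.62282485875704 51.02937853107345 [ 48.01898305 112.0619209   57.1340113 ]
0.55 [96.8, 168.7, 165.1, 279.3] 136.7470766565613 216.28020788220007 [ 46.881767    74.21091382 137.79385015]
```

View pics/ws.png

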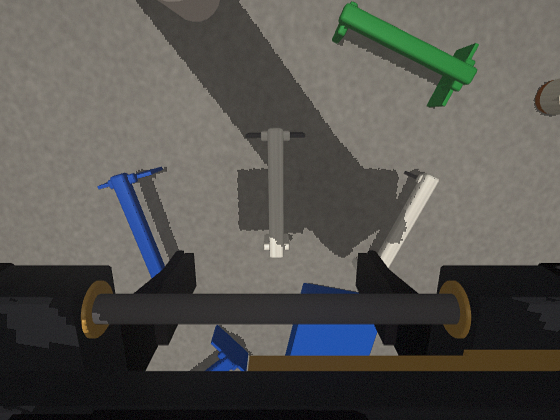

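Run:
```python
from h import *
r=np.load("ws.npz")
b=atz(r,(275.3,128.5),.051);f=atz(r,(276.2,257),.037+.007);c=(b+f)/2
print(b,f,np.linalg.norm((b-f)[:2]),c,np.degrees(np.arctan2(*(b-f)[1::-1])))
d=c-np.array([.4501,-.3226,0]);y=np.radians(101.45);print("tool x,y",d[0]*np.cos(y)+d[1]*np.sin(y),d[0]*np.sin(y)-d[1]*np.cos(y))
```

```text
[ 0.43653564 -0.2555228   0.051     ] [ 0.46538758 -0.39286415  0.044     ] 0.14033915836759242 [ 0.45096161 -0.32419347  0.0475    ] 101.86387627655428
tool x,y -0.0017328008309308554 0.0005281366980570573
```

play_rows --steps '[[[-0.0017,0.0005,0.035,0,0,-0.007,0.087],[0,0,0.035,0,0,0,0.087],[0,0,0.035,0,0,0,0.087],[0,0,0.035,0,0,0,0.087],[0,0,0.03,0,0,0,0.07],[0,0,0.02,0,0,0,0.06],[0,0,0.011,0,0,0,0.05],[0,0,0,0,0,0,0.03],[0,0,0,0,0,0,0.005],[0,0,0,0,0,0,0.005],[0,0,0,0,0,0,0.005],[0,0,0,0,0,0,0.005]]]' --force 45

```text
time_s: 5.7
tool_pos: [0.4514, -0.3252, 0.0263]
tool_rot: [179.9, 0.0, 101.9]
force: [-0.1, -0.1, -0.0]
grip_width: 0.0304
grasp_force: 0.0
```

play_rows --steps '[[[0,0,0,0,0,0,0.005],[0,0,0,0,0,0,0.005],[0,0,0,0,0,0,0.005]]]'

```text
time_s: 6.0
tool_pos: [0.4509, -0.325, 0.0257]
tool_rot: [180.0, -0.0, 101.9]
force: [-1.3, 0.4, 1.6]
grip_width: 0.0153
grasp_force: 45.0
```

play_rows --steps '[[[0,0,-0.02,0,0,0,0.005],[0,0,-0.04,0,0,0,0.005],[0,0,-0.04,0,0,0,0.005],[0,0,-0.04,0,0,0.1,0.005],[0,0,-0.04,0,0,0.125,0.005],[0,0,-0.01,0,0,0.1,0.005],[0.02,0.0035,0,0,0,0,0.005],[0.04,0.007,0,0,0,0,0.005],[0.04,0.007,0,0,0,0,0.005],[0.04,0.007,0,0,0,0,0.005],[0.04,0.007,0,0,0,0,0.005],[0.04,0.007,0,0,0,0,0.005]]]'

```text
time_s: 7.2
tool_pos: [0.5149, -0.1094, 0.2154]
tool_rot: [-180.0, -0.0, 83.2]
force: [0.6, -0.2, -0.5]
grip_width: 0.0155
grasp_force: 45.0
```

play_rows --steps '[[[0.04,0.007,0,0,0,0,0.005],[0.04,0.007,0,0,0,0,0.005],[0.04,0.007,0,0,0,0,0.005],[0.04,0.007,0,0,0,0,0.005],[0.04,0.007,0,0,0,0,0.005],[0.02,0.003,0,0,0,0,0.005],[0.01,0,0,0,0,0,0.005],[0,0,0,0,0,0,0.005],[0,0,0,0,0,0,0.005],[0,0,0,0,0,0,0.005]]]'

```text
time_s: 8.2
tool_pos: [0.5798, 0.1103, 0.2158]
tool_rot: [180.0, 0.0, 83.0]
force: [-0.2, -1.0, -1.6]
grip_width: 0.0157
grasp_force: 45.0
```

Run:
```python
from h import *
o=get_obs();p=o["tool_pos"];print(o["time_s"],p,o["tool_rot"],o["grasp_force"],o["force"])
e=np.array([-.1178,-.9930]);v=np.array([.5842,.1235])-p[:2];print("to go: along e",v@e,"along tool y",v@[.993,-.1177])
im=[]
r=read_camera("wrist");np.savez("wb.npz",**r);im.append(r["frame"])
s=read_camera("scene");np.savez("sb.npz",**s);im.append(cv2.resize(s["frame"][80:230,280:480],(560,420),interpolation=2))
cv2.imwrite("pics/wb.png",cv2.resize(np.hstack(im),(800,300))[:,:,::-1])
```

```text
8.2 [0.57976675 0.11032064 0.21582964] [1.79985608e+02 2.16672564e-02 8.30425375e+01] 44.98434919863939 [-0.16259682 -0.98361823 -1.62939194]
to go: along e -0.013609341527907314 along tool y 0.0028510113650079445
```

View pics/wb.png

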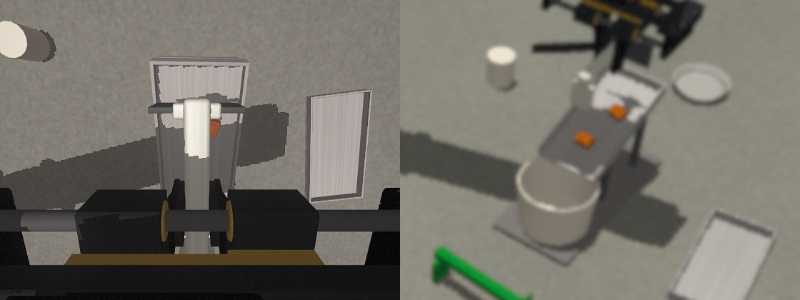

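play_rows --steps '[[[0.007,0.003,0,0,0,0,0.005],[0.0066,0,0.005,0,0,0,0.005],[0,0,0.015,0,0,0,0.005],[0,0,0.015,0,0,0,0.005],[0,0,0.01,0,0,0,0.005],[0,0,0.007,0,0,0,0.005],[0,0,0.004,0,0,0,0.005],[0,0,0,0,0,0,0.005],[0,0,0,0,0,0,0.005]]]'

```text
time_s: 9.2
tool_pos: [0.5847, 0.126, 0.16]
tool_rot: [180.0, -0.0, 83.2]
force: [0.5, 0.0, -0.6]
grip_width: 0.0155
grasp_force: 45.0
```

play_rows --steps '[[[0,0,0.001,0,0,0,0.005],[0,0,0.001,0,0,0,0.005],[0,0,0,0,0,0,0.005]]]'

```text
time_s: 9.5
tool_pos: [0.5844, 0.1262, 0.1577]
tool_rot: [180.0, -0.0, 83.2]
force: [-0.2, 0.4, -1.2]
grip_width: 0.0154
grasp_force: 45.0
```

play_rows --steps '[[[0,0,0.001,0,0,0,0.005],[0,0,0,0,0,0,0.005],[0,0,0,0,0,0,0.005]]]'

```text
time_s: 9.8
tool_pos: [0.5845, 0.1259, 0.1569]
tool_rot: [180.0, -0.0, 83.2]
force: [-0.6, -2.1, 0.2]
grip_width: 0.0156
grasp_force: 45.0
```

play_rows --steps '[[[0,0,0.001,0,0,0,0.005],[0,0,0,0,0,0,0.005],[0,0,0,0,0,0,0.005]]]'

```text
time_s: 10.1
tool_pos: [0.5846, 0.1256, 0.1561]
tool_rot: [180.0, 0.0, 83.2]
force: [-1.7, -3.0, 5.1]
grip_width: 0.0153
grasp_force: 45.0
```

play_rows --steps '[[[0,0,-0.0013,0,0,0,0.005],[-0.005,0,0.0013,0,0,0,0.005],[-0.0058,0,0.00155,0,0,0,0.005],[-0.0058,0,0.00155,0,0,0,0.005],[-0.0058,0,0.00155,0,0,0,0.005],[-0.0058,0,0.00155,0,0,0,0.005],[-0.0058,0,0.00155,0,0,0,0.005],[-0.0058,0,0.00155,0,0,0,0.005],[-0.0058,0,0.00155,0,0,0,0.005],[-0.0058,0,0.00155,0,0,0,0.005],[0,0,0,0,0,0,0.005]]]'

```text
time_s: 11.2
tool_pos: [0.578, 0.0733, 0.1429]
tool_rot: [-180.0, 0.1, 83.1]
force: [-1.3, -2.1, 1.9]
grip_width: 0.0157
grasp_force: 45.0
```

Run:
```python
from h import *
o=get_obs();p=o["tool_pos"];print(o["time_s"],p,o["force"])
e=np.array([-.1178,-.9930]);b=p[:2]-.0625*e;v=np.array([.5744,.0412])-b;s=v@e/np.cos(np.radians(15));print("s",s,"w",-v@[.993,-.1178],"clear",p[2]-.0257-.091-s*np.sin(np.radians(15)))
s=read_camera("scene");w=read_camera("wrist")
for r,n in((s,"s"),(w,"w")):
    h=cv2.cvtColor(r["frame"],cv2.COLOR_RGB2HSV);m=cv2.inRange(h,(3,110,40),(18,255,255));k,_,st,c=cv2.connectedComponentsWithStats(m)
    print(n,[(st[i,4],c[i].round(1).tolist()) for i in range(1,k) if st[i,4]>5 and c[i][1]>90])
im=[cv2.resize(w["frame"][60:270,140:420],(560,420)),cv2.resize(s["frame"][80:230,280:480],(560,420),interpolation=2)]
cv2.imwrite("pics/wc.png",cv2.resize(np.hstack(im),(800,300))[:,:,::-1])
```

```text
11.2 [0.57799032 0.07331028 0.1428762 ] [-1.32019322 -2.11304063  1.92447998]
s 0.09814812517201466 w -0.00021740136588814437 clear 0.0007735948998743719
s [(np.int32(70), [385.0, 140.4]), (np.int32(57), [372.1, 149.3]), (np.int32(124), [384.3, 251.6])]
w [(np.int32(512), [307.3, 173.3]), (np.int32(268), [252.8, 228.1]), (np.int32(83), [230.5, 289.0]), (np.int32(60), [319.4, 286.7]), (np.int32(169), [322.4, 316.6]), (np.int32(146), [228.5, 320.8]), (np.int32(3497), [275.8, 361.8])]
```

View pics/wc.png

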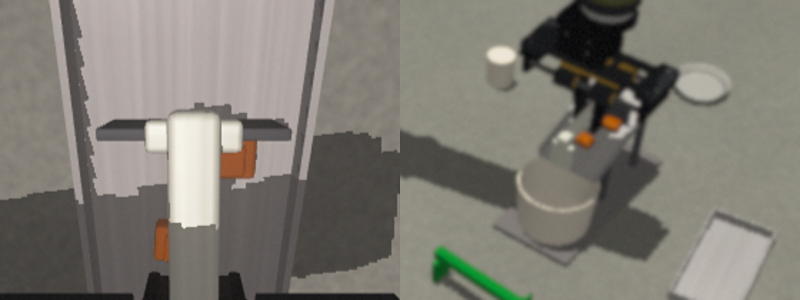

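play_rows --steps '[[[-0.0058,0,0.00155,0,0,0,0.005],[-0.0058,0,0.00155,0,0,0,0.005],[-0.0058,0,0.00155,0,0,0,0.005],[-0.0058,0,0.00155,0,0,0,0.005],[-0.0058,0,0.00155,0,0,0,0.005],[-0.0058,0,0.00155,0,0,0,0.005],[-0.0058,0,0.00155,0,0,0,0.005],[-0.0058,0,0.00155,0,0,0,0.005],[-0.0058,0,0.00155,0,0,0,0.005],[-0.0058,0,0.00155,0,0,0,0.005]]]'

```text
time_s: 12.3
tool_pos: [0.5715, 0.017, 0.1275]
tool_rot: [180.0, -0.0, 83.2]
force: [0.1, 0.6, -0.3]
grip_width: 0.0155
grasp_force: 45.0
```

Run:
```python
from h import *
o=get_obs();p=o["tool_pos"];print(o["time_s"],p,o["tool_rot"],o["force"])
e=np.array([-.1178,-.9930]);b=p[:2]-.0625*e;v=np.array([.5744,.0412])-b;s=v@e/np.cos(np.radians(15));print("s",s,"w",-v@[.993,-.1178],"clear",p[2]-.0257-.091-s*np.sin(np.radians(15)))
s=read_camera("scene");w=read_camera("wrist")
for r,n in((s,"s"),(w,"w")):
    h=cv2.cvtColor(r["frame"],cv2.COLOR_RGB2HSV);m=cv2.inRange(h,(3,110,40),(18,255,255));k,_,st,c=cv2.connectedComponentsWithStats(m)
    print(n,[(st[i,4],c[i].round(1).tolist()) for i in range(1,k) if st[i,4]>5 and 90<c[i][1]<280])
im=[cv2.resize(w["frame"][60:270,140:420],(560,420)),cv2.resize(s["frame"][80:230,280:480],(560,420),interpolation=2)]
cv2.imwrite("pics/wd.png",cv2.resize(np.hstack(im),(800,300))[:,:,::-1])
```

```text
12.3 [0.57146959 0.01695286 0.12754192] [ 1.79996059e+02 -6.33603250e-05  8.32415044e+01] [ 0.1281063   0.60320428 -0.2524386 ]
s 0.03941581754389014 w -5.357985876812762e-05 clear 0.0006403602096381397
s [(np.int32(71), [373.5, 155.7]), (np.int32(124), [384.3, 251.6])]
w [(np.int32(494), [307.0, 172.9]), (np.int32(555), [247.7, 180.2])]
```

play_rows --steps '[[[-0.0058,0,0.00155,0,0,0,0.005],[-0.0058,0,0.00155,0,0,0,0.005],[-0.0058,0,0.00155,0,0,0,0.005],[-0.0058,0,0.00155,0,0,0,0.005],[-0.0058,0,0.00155,0,0,0,0.005],[-0.0058,0,0.00155,0,0,0,0.005],[-0.0055,0,0.0005,0,0,0,0.005],[-0.005,0,0,0,0,0,0.005],[-0.005,0,0,0,0,0,0.005],[-0.005,0,0,0,0,0,0.005],[-0.005,0,0,0,0,0,0.005],[-0.005,0,0,0,0,0,0.005]]]'

```text
time_s: 13.6
tool_pos: [0.5638, -0.0478, 0.1179]
tool_rot: [180.0, -0.0, 83.2]
force: [-0.6, 0.1, -1.3]
grip_width: 0.0154
grasp_force: 45.0
```

play_rows --steps '[[[-0.003,0,0,0,0,0,0.005],[0,0,0,0,0,0,0.005],[0,0,-0.015,0,0,0,0.005],[0,0,-0.03,0,0,0,0.005],[0,0,-0.03,0,0,0,0.005],[0,0,0,0,0,0,0.005]]]'

```text
time_s: 14.2
tool_pos: [0.5667, -0.0505, 0.1984]
tool_rot: [179.5, -0.1, 83.3]
force: [1.2, 0.6, -1.0]
grip_width: 0.0155
grasp_force: 45.0
```

Run:
```python
from h import *
o=get_obs();p=o["tool_pos"];print(o["time_s"],p,o["tool_rot"],o["force"])
s=read_camera("scene");w=read_camera("wrist");t=read_camera("top")
im=[cv2.resize(w["frame"][:270,100:460],(400,300)),cv2.resize(s["frame"][80:230,280:480],(400,300),interpolation=2),cv2.resize(t["frame"][110:210,75:225],(400,267))]
o=np.zeros((567,800,3),np.uint8);o[:300,:400]=im[0];o[:300,400:]=im[1];o[300:,:400]=im[2];cv2.imwrite("pics/we.png",o[:,:,::-1])
```

```text
14.2 [ 0.56665644 -0.05051743  0.19842245] [ 1.79496817e+02 -1.20452701e-01  8.32544596e+01] [ 1.17841772  0.62274393 -0.99078062]
```

View pics/we.png

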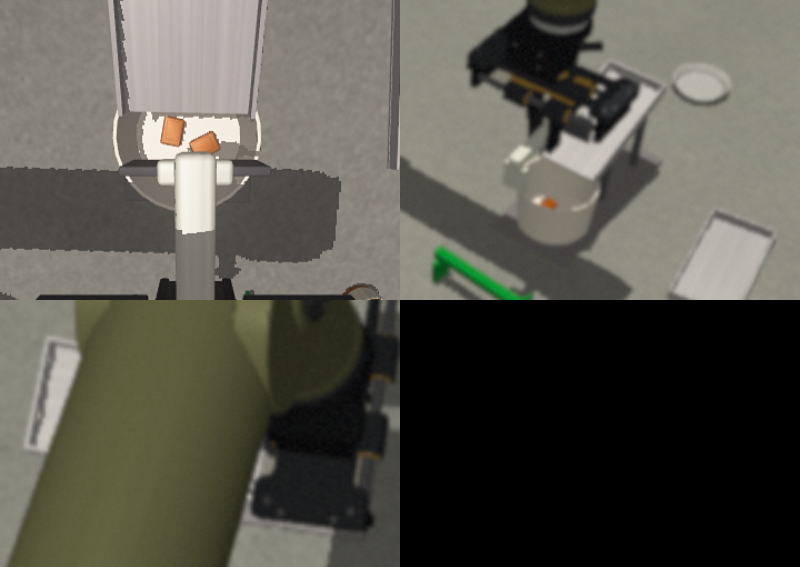

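play_rows --steps '[[[-0.0318,-0.0092,0,0,0,0,0.005],[-0.0318,-0.0092,0,0,0,0,0.005],[-0.0318,-0.0092,0,0,0,0,0.005],[-0.0318,-0.0092,0,0,0,0,0.005],[-0.0318,-0.0092,0,0,0,0,0.005],[-0.0318,-0.0092,0,0,0,0,0.005],[-0.0318,-0.0092,0,0,0,0,0.005],[-0.0318,-0.0092,0,0,0,0,0.005],[-0.0318,-0.0092,0,0,0,-0.1,0.005],[0,0,0,0,0,-0.12,0.005],[0,0,0,0,0,-0.105,0.005],[0,0,0,0,0,0,0.005]]]'

```text
time_s: 15.55
tool_pos: [0.4468, -0.3245, 0.1917]
tool_rot: [-179.9, -0.1, 101.8]
force: [-0.2, 0.4, -1.3]
grip_width: 0.0153
grasp_force: 45.0
```

play_rows --steps '[[[0,0,0.03,0,0,0,0.005],[0,0,0.03,0,0,0,0.005],[0,0,0.03,0,0,0,0.005],[0,0,0.03,0,0,0,0.005],[0,0,0.02,0,0,0,0.005],[0,0,0.01,0,0,0,0.005],[0,0,0,0,0,0,0.005],[0,0,0,0,0,0,0.005]]]'

```text
time_s: 16.35
tool_pos: [0.4481, -0.3251, 0.0435]
tool_rot: [180.0, 0.0, 101.8]
force: [0.3, -0.8, -1.2]
grip_width: 0.0157
grasp_force: 45.0
```

Run:
```python
from h import *
o=get_obs();print(o["time_s"],o["tool_pos"],o["tool_rot"],o["force"])
```

```text
16.35 [ 0.44806588 -0.32509777  0.04349297] [1.79967326e+02 3.77752616e-02 1.01827831e+02] [ 0.30264388 -0.77730395 -1.1862887 ]
```

play_rows --steps '[[[0,0,0.008,0,0,0,0.005],[0,0,0.005,0,0,0,0.005],[0,0,0.003,0,0,0,0.005],[0,0,0.001,0,0,0,0.005],[0,0,0.0005,0,0,0,0.005],[0,0,0,0,0,0,0.005],[0,0,0,0,0,0,0.005]]]'

```text
time_s: 17.05
tool_pos: [0.4474, -0.3246, 0.0257]
tool_rot: [180.0, -0.0, 101.9]
force: [-2.9, 3.1, 5.9]
grip_width: 0.0151
grasp_force: 45.0
```

play_rows --steps '[[[0,0,0.0005,0,0,0,0.005],[0,0,0,0,0,0,0.005],[0,0,0,0,0,0,0.005]]]'

```text
time_s: 17.35
tool_pos: [0.4474, -0.3246, 0.0256]
tool_rot: [180.0, -0.1, 101.9]
force: [-3.7, 3.3, 9.9]
grip_width: 0.016
grasp_force: 45.0
```

Touching the bench; release gently, then back straight up.

play_rows --steps '[[[0,0,-0.0003,0,0,0,0.018],[0,0,0,0,0,0,0.03],[0,0,0,0,0,0,0.045],[0,0,0,0,0,0,0.06],[0,0,0,0,0,0,0.07],[0,0,0,0,0,0,0.07],[0,0,0,0,0,0,0.07],[0,0,0,0,0,0,0.07]]]'

```text
time_s: 18.15
tool_pos: [0.4476, -0.3248, 0.0251]
tool_rot: [180.0, 0.0, 101.9]
force: [0.4, -0.1, -0.1]
grip_width: 0.0653
grasp_force: 0.0
```

play_rows --steps '[[[0,0,-0.01,0,0,0,0.07],[0,0,-0.02,0,0,0,0.07],[0,0,-0.04,0,0,0,0.07],[0,0,-0.04,0,0,0,0.07],[0,0,-0.04,0,0,0,0.07],[0,0,-0.03,0,0,0,0.07],[0,0,-0.02,0,0,0,0.07],[0,0,0,0,0,0,0.07],[0,0,0,0,0,0,0.07]]]'

```text
time_s: 19.05
tool_pos: [0.4475, -0.3248, 0.2253]
tool_rot: [179.9, -0.0, 101.9]
force: [0.1, 0.8, 0.2]
grip_width: 0.0701
grasp_force: 0.0
```

Run:
```python
from h import *
o=get_obs();print(o["time_s"],o["tool_pos"],o["force"],o["grip_width"])
w=read_camera("wrist");s=read_camera("scene")
im=np.hstack([cv2.resize(w["frame"],(400,300)),cv2.resize(s["frame"][100:310,200:480],(400,300))]);cv2.imwrite("pics/wf.png",im[:,:,::-1])
```

```text
19.05 [ 0.44749416 -0.32484881  0.22534856] [0.08736758 0.7873477  0.19852026] 0.0700905905759702
```

View pics/wf.png

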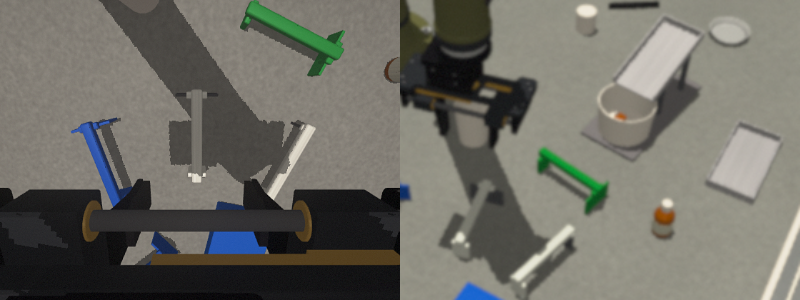

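The scraper stands upright as before, with the gripper clear of it. The tray is empty and the lumps are in the cup.

```bash
python3 -c "
from cell import *
print(sign_off())"
```

```text
the job is handed in; nothing more can be done
None
```

The job is handed in: I swept both lumps into the waste cup with the wide-bladed scraper, set it back on the bench standing on its blade and foot, and let go, at about 19 s of the 54 s limit.

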